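# Feed the perforated strip on by one hole and lock it

## Robot

A 6-joint arm with a two-finger parallel gripper is mounted at the origin on the work surface. World frame = base frame: x ahead of the robot, y to its left, z up, the work surface at z = 0. Lengths are in m, angles in rad, forces in N, time in s.
With the tool pointing down it reaches from about 0.4 to 0.825 m from the base axis. Payload 7 kg.
Tool frame: the origin (TCP) lies on the mounting face of the last link; the fingertips stand 173 mm ahead of it and the grasp point (between the pads) lies 155 mm ahead of it (grasp_offset is the z of the grasp point in the tool frame, in m); z points along the fingers, y is the direction in which the jaws open and shut (so a half turn about z gives the same grasp; the last joint's range is limited). The gripper opens to 85 mm and grips with 20 to 120 N. Pads are 22 mm wide; open, the fingers measure 114 mm over their backs; the gripper's body (76 mm by 85 mm) begins 54 mm behind the grasp point. The pads swing forward as they close: fully open they stand 13 mm farther back than shut.
Start: joints at [-0.889, 0.359, 0.012, 0, -1.224, -0.288], TCP at [0.259, -0.623, 0.405] pointing down, gripper open.
Joint ranges: [-3.07, 3.07], [-1.43, 2.12], [-1.02, 1.25], [-3.03, 1.67], [-3.05, -0], [-3.03, 3.03]. Speed limits (rad/s): [2.39, 2.39, 3.01, 3.14, 3.14, 3.14].

## Interface

Orientations are given as a unit quaternion [x, y, z, w].
In Python, from rig import observe, snapshot, camera_params, job_done, grasp_offset gives the robot as it stands. The module is installed in compiled form; this text tells all that it offers.
- The arm moves only by the tool arm_command, never from a script. Its argument "commands" is a list of rows, each a list of 7 numbers: the shift along the tool's x, y, z in units of 50 mm (1.0 is 50 mm), then the turn, a rotation vector about the tool's x, y, z in units of 5 degrees (1.0 is 5 degrees), then the finger opening in mm, from 0 to 85.4. A call has 1 to 20 rows; each row is the pose to reach, as a shift and turn from the pose commanded when the call began, along the tool's axes at that moment; what a row does not reach only later rows make up. A row lasts 1/10 s, in which the tool goes at most 50 mm and 8.59 degrees, less where a joint would pass 70% of its speed; a pose out of reach is approached as far as the arm can. A call with a gripper value outside its range is refused whole. The fingers move at their own pace and stop on an object; "force" is the grip in N (left out, the last holds). Time passes only in rows, so rows that repeat a pose let the fingers close. It gives the time, the measured TCP pose, the force and the opening at its end, in the units of the state.
- observe(): the state, without advancing time (a new reading comes with each control period).
- snapshot(name): name is "side" or "top" or "wrist"; returns the picture (480x640x3 uint8, red, green, blue); there is no depth.
- camera_params(name): a dict with "fx", "fy", "cx", "cy" (pixels), "R" (3x3) and "t" (3): a world point X has camera coordinates R X + t. Camera axes: x right, y down, z forward; pixel columns grow to the right and rows downward; lengths in m; the calibration is good to about 2 mm. A picture is of the moment at which its call begins: read the wrist's pose just before it. camera_params takes no time and is no camera call; for the wrist camera it gives the pose at the moment of the call.
- job_done(): hands the job in, once; it reports no verdict.
The state is a dict: "time_s": time; "qpos": joint angles; "joint_vel": joint speeds; "joint_torque": joint torques, N m; "ee_pos": TCP position; "ee_rot": TCP orientation; "force": force on the tool from outside, world axes, zero at the start; "ft_torque": the same for the moment, N m; "opening": opening from 0.0 (shut) to 1.0 (fully open).
Only numpy, scipy, OpenCV 4.12 (cv2) and the standard library are available. Lean on these libraries where they do the work, as an engineer would, in place of code of your own. Each camera call takes 0.05 s, during which the arm holds its last target.

## Task

Feed the perforated strip on by exactly one hole: push the hand wheel of the strip feeder round by its upright handle through exactly one full turn, clockwise seen from above, so that the handle comes back to where it started and has not run on past it. Then push the lock lever at the other end of the feeder all the way over, away from the robot. Only push, gently, with the fingertips or the outside of the fingers: do not grip the handle or the lever, and leave the loose things lying about where they are.

Things in the scene. Friction and masses are not known exactly. Their poses are not given: they have to be found in the camera images.
- feeder: the strip feeder, fixed to the table: base plate 170 (x) x 500 (y) x 12 mm; origin at the centre of its underside, x away from the robot, y along the plate. Hand wheel at its +y end; lock lever's pivot at x 0, y -200, 42 mm above the table; between them the carriage with the strip, and a marking head on a post at y -50, x -11 to 79 mm, 114 mm tall
- wheel_centre (a point): point on the upright axis of the hand wheel, 90 mm above the table. The wheel is a level grey dish 150 mm in diameter with a solid web; its web is 82 mm, its rim and hub at most 94 mm above the table
- handle (a point): centre of the top of the wheel's upright black handle, 132 mm above the table: a round grip 24 mm in diameter and straight from 91 to 124 mm above the table, its axis 60 mm from the wheel's axis. It is fixed to the wheel and goes round with it
- wheel (a joint): angle of the hand wheel in rad, growing clockwise seen from above; it starts anywhere between 0 and 4.5, and end stops lie at -0.5 and 13. Friction of 0.2 N m (3 to 4 N at the handle) holds it where it is left, without a spring. One turn (2 pi) moves the carriage and strip 20 mm, one hole, away from the wheel
- strip_end (a point): middle of the end, farther from the wheel, of the perforated steel strip (26 x 120 x 4 mm, holes 20 mm apart) clamped on the carriage; on its top face, 48 mm above the table. The wheel moves it along the feeder's -y; it cannot be pushed by itself
- lock (a joint): angle of the lock lever in rad: 0 leaning towards the robot (open, as it starts), 1.0 leaning away from the robot (locked, against its stop). Friction of 0.12 N m (about 2 N at the knob) holds it where it is left
- lock_knob (a point): centre of the black ball knob, 28 mm in diameter, at the end of the lock lever, 70 mm from the pivot; 103 mm above the table at either end of its swing, 112 mm in the middle. It swings in a plane upright along the feeder's x, from 34 mm on the robot's side of the pivot to 34 mm beyond it
- gauge_pin: bystander: loose plain steel pin, 22 mm diameter, 60 mm tall, standing on the feeder's base plate on the robot's side of the carriage; origin at the centre of its underside
- spare_strip: bystander: loose perforated steel strip 26 x 120 x 4 mm lying on the table in front of the feeder; origin at the centre of its underside, long along its y
- bracket: bystander: loose steel U bracket 30 x 50 mm, 40 mm tall, on the table in front of the wheel; origin at the centre of its underside
- clip_bin: bystander: open grey plastic bin 200 x 130 x 70 mm with dark clips, left of the feeder; origin at the centre of its underside
- screwdriver: bystander: screwdriver with a black handle lying on the table to the right of the feeder, long along its x; origin on the table under it
- tub: bystander: closed white plastic jar with a black cap, 60 mm diameter, 80 mm tall, behind the feeder; origin at the centre of its underside
- carton: bystander: closed cardboard carton 120 x 90 x 60 mm on the right; origin at the centre of its underside

How it is judged:
On the way, in this order (a step that is already met when the one before it is completed fails the run):
1. the hand wheel has made one full clockwise turn and stands with its handle back where it started, the lock still open (value of joint wheel above 6.03 rad and distance of handle from where it was at the start of the episode below 0.015 m and distance of strip_end from where it was at the start of the episode between 0.016 and 0.024 m and value of joint lock below 0.3 rad), for 0.2 s.
2. the lock lever is pushed over (value of joint lock above 0.85 rad), for 0.2 s.
At the end, for the whole second after the job is handed in: the wheel stands still after one clockwise turn, its handle within 15 mm of where it was at the start (about 14 degrees), the strip 16 to 24 mm further on; the lock lever at 0.85 rad or more (value of joint wheel above 6.03 rad and distance of handle from where it was at the start of the episode below 0.015 m and distance of strip_end from where it was at the start of the episode between 0.016 and 0.024 m and value of joint lock above 0.85 rad and velocity of joint wheel between -0.1 and 0.1 rad/s); the robot touches nothing.
It fails at once if the wheel runs on well past one turn (strip moved over 25 mm) (distance of strip_end from where it was at the start of the episode above 0.025 m).
It fails at once if the lock lever is pushed over before the wheel has made its turn (value of joint lock above 0.5 rad and distance of strip_end from where it was at the start of the episode below 0.016 m).
It fails at once if the feeder's parts are gripped or forced: the fingers press on the feeder with more than 30 N in all (contact force between the fingers and feeder above 30 N).
It fails at once if a loose bystander is lifted, carried or pushed more than 25 mm (distance of any of gauge_pin, spare_strip, bracket, clip_bin, screwdriver, tub, carton from where it was at the start of the episode above 0.025 m).
It also fails if it takes over 64 s, if anything falls off the work surface, if the arm or the gripper's body presses on something with over 40 N, if the wrist force passes 120 N, or if a joint passes its speed limit or range.

## Working session

There is one attempt and no reset: what is moved stays moved. The work goes in short steps, Python scripts to look and compute and a tool call to move; the robot and the scene stay as the last step left them, time stands still between calls to the robot, and variables do not carry over. Pictures are saved under pics/ and viewed, and the job is handed in when it is done.

Besides the shell and the picture viewer there is one more tool, called after "Emit:" by a JSON object that holds its "method" and its "body", one argument or row to a line. arm_command: Moves the arm, as the interface text tells. Its arguments: {"type":"object","properties":{"commands":{"type":"array"},"force":{"type":"number"}},"required":["commands"]}

```bash
mkdir -p pics; python3 - <<'E'
from rig import *
import cv2
for n in ["side","top"]:
    im=snapshot(n); cv2.imwrite(f"pics/{n}0.png",im[:,:,::-1])
    p=camera_params(n); print(n,{k:(v.tolist() if hasattr(v,'tolist') else v) for k,v in p.items()})
s=observe(); print(s)
print(grasp_offset() if callable(grasp_offset) else grasp_offset)
E
```

```text
side {'fx': 524.4740890847296, 'fy': 524.4740890847296, 'cx': 319.9455585747046, 'cy': 246.9024604679968, 'R': [[-0.7803009253605492, -0.6253766073540322, 0.005879188364980006], [-0.45258046220733905, 0.5581602566275846, -0.6954337158562419], [0.43162644857522553, -0.5453083777971774, -0.7185661987559316]], 't': [0.46504356733241164, 0.3687466855820533, 1.0801157845919263]}
top {'fx': 550.5755641754484, 'fy': 550.5755641754484, 'cx': 320.81671647356103, 'cy': 237.29621621671322, 'R': [[0.009531589515304613, -0.9999517693838407, 0.0023680598469046823], [-0.9852103373139154, -0.00979619478755394, -0.17106906738941965], [0.17108401459842254, -0.0007024769114265452, -0.9852561933198268]], 't': [-0.0561417642242659, 0.6293605927982467, 1.3229557513344192]}
{'time_s': 0.1, 'qpos': array([-8.88868529e-01,  3.59282337e-01,  1.11570540e-02, -3.01736286e-04,
       -1.22410367e+00, -2.88105740e-01]), 'joint_vel': array([-0.00127527, -0.00235476,  0.00268822,  0.00282873,  0.00087977,
        0.00119608]), 'joint_torque': array([-1.43927220e-03, -5.84765518e+01,  2.94109315e+01,  6.95463583e+00,
       -3.16925500e-03,  1.37442271e-06]), 'ee_pos': array([ 0.25894184, -0.62316486,  0.40388257]), 'ee_rot': array([-1.95590566e-01,  9.80685371e-01,  6.99836937e-04, -2.08468502e-04]), 'force': array([ 0.17263834, -0.43238949, -0.71624209]), 'ft_torque': array([0.01635728, 0.02969627, 0.00654779]), 'opening': 1.004336856025739}
0.1547
```

View pics/side0.png

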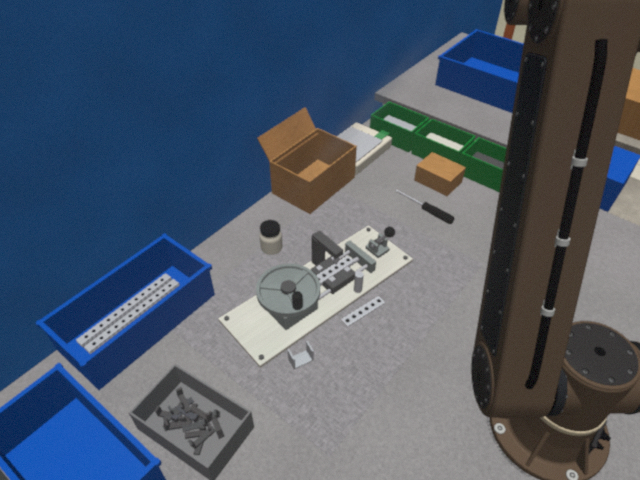

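View pics/top0.png

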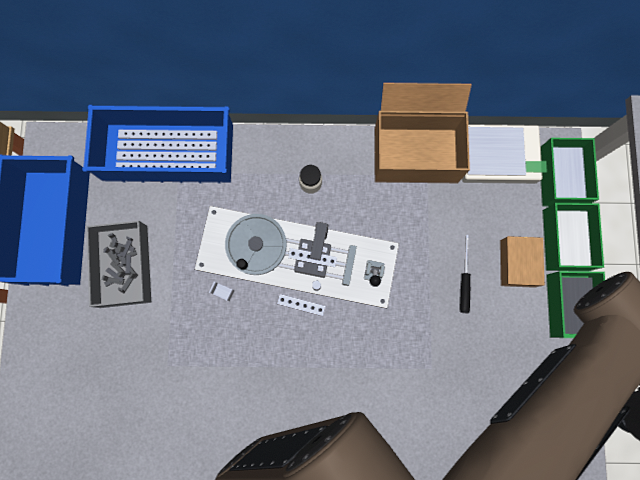

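The top view shows the feeder at columns 195-398 and rows 207-307. The wheel hub is near (256,243), the handle near (242,264) and the knob near (375,281). I'll enlarge these areas to measure them.

```bash
python3 - <<'E'
import cv2
a=cv2.imread("pics/top0.png")[195:320,185:410]
cv2.imwrite("pics/topc.png",cv2.resize(a,None,fx=3.5,fy=3.5,interpolation=cv2.INTER_CUBIC))
a=cv2.imread("pics/side0.png")[215:370,210:420]
cv2.imwrite("pics/sidec.png",cv2.resize(a,None,fx=3.5,fy=3.5,interpolation=cv2.INTER_CUBIC))
E
```

```text
(no output)
```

View pics/topc.png

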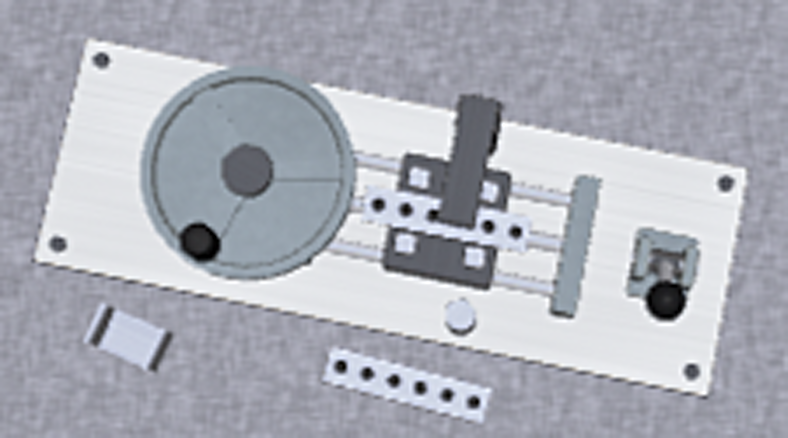

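View pics/sidec.png

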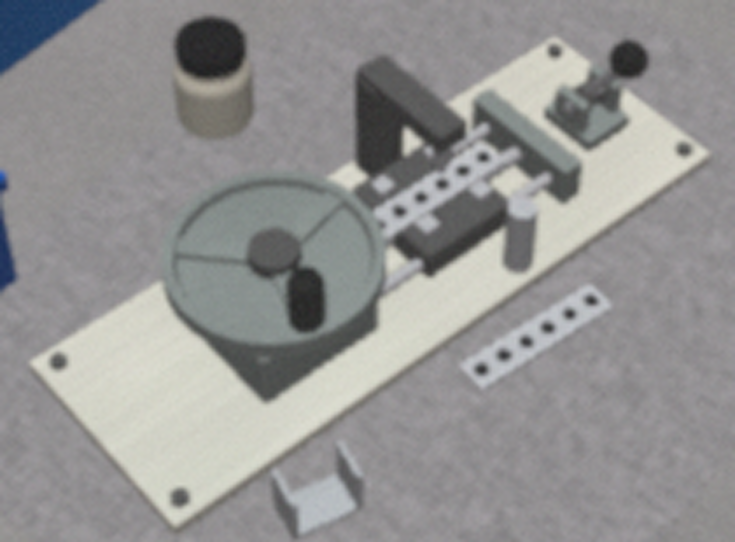

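In the top crop the hub is at (246,170), the handle top at (201,243) and the knob at (665,300). The plate corners are at (88,38), (748,169), (710,396) and (36,263). In the side crop the hub is at about (274,250), the handle top at (307,280) and the knob at (629,59).

```bash
cat > h.py <<'E'
import numpy as np
from rig import *
def ray(cam,u,v,z):
    p=camera_params(cam); R=np.array(p['R']);t=np.array(p['t'])
    d=R.T@np.array([(u-p['cx'])/p['fx'],(v-p['cy'])/p['fy'],1.]); o=-R.T@t
    return o+d*(z-o[2])/d[2]
def proj(cam,X):
    p=camera_params(cam); c=np.array(p['R'])@X+np.array(p['t'])
    return np.array([p['fx']*c[0]/c[2]+p['cx'],p['fy']*c[1]/c[2]+p['cy']])
T=lambda u,v,z: ray('top',185+(u+.5)/3.5-.5,195+(v+.5)/3.5-.5,z)
S=lambda u,v,z: ray('side',210+(u+.5)/3.5-.5,215+(v+.5)/3.5-.5,z)
E
python3 - <<'E'
from h import *
np.set_printoptions(precision=4,suppress=True)
c=[T(u,v,.012) for u,v in [(88,38),(748,169),(710,396),(36,263)]]
for x in c: print(x)
cen=np.mean(c,axis=0); print('cen',cen)
ey=(c[0]+c[3]-c[1]-c[2]); print('len',np.linalg.norm(ey)/2); ey/=np.linalg.norm(ey)
ex=np.array([ey[1],-ey[0],0]); print('ey',ey,'ex',ex,'yaw',np.degrees(np.arctan2(ex[1],ex[0])))
for n,P in dict(hubT=T(246,170,.094),rimT=T(248,172,.094),hanT=T(201,243,.132),knT=T(665,300,.103),hubS=S(274,250,.094),hanS=S(307,280,.132),knS=S(629,59,.103),pinT=T(460,311,.072),pinS=S(522,207,.072),stripend=T(527,238,.048),brT=T(130,337,.01),tubT=ray('top',310,174,.08)).items():
    d=P-cen; print(n,P,'feeder',d@ex,d@ey)
print(observe()['ee_pos'])
E
```

```text
[0.7184 0.2399 0.012 ]
[ 0.6245 -0.2499  0.012 ]
[ 0.4583 -0.2201  0.012 ]
[0.5499 0.2704 0.012 ]
cen [0.5878 0.0101 0.012 ]
len 0.49882960702977225
ey [0.1859 0.9826 0.    ] ex [ 0.9826 -0.1859  0.    ] yaw -10.713673810803943
hubT [0.6068 0.1095 0.094 ] feeder 0.0002550816832198356 0.10125134373156036
rimT [0.6055 0.1081 0.094 ] feeder -0.0008440167467550705 0.09959212044387367
hanT [0.551  0.1335 0.132 ] feeder -0.0590453677703526 0.11444744127684908
knT [ 0.5187 -0.1791  0.103 ] feeder -0.03271838192104843 -0.19869494485247877
hubS [0.6044 0.1089 0.094 ] feeder -0.0020840392018567216 0.10021944846905873
hanS [0.5503 0.1373 0.132 ] feeder -0.06042853864380797 0.11799768229647215
knS [ 0.5176 -0.1825  0.103 ] feeder -0.033113166920626144 -0.20229461082878575
pinT [ 0.5126 -0.0395  0.072 ] feeder -0.06465097400808585 -0.06273603482952722
pinS [ 0.5091 -0.0414  0.072 ] feeder -0.06769879060129022 -0.06523105483777973
stripend [ 0.5672 -0.0865  0.048 ] feeder -0.002262666687863065 -0.09874902361585229
brT [0.4969 0.2001 0.01  ] feeder -0.12464403213015389 0.16978211497065052
tubT [ 0.786  -0.0214  0.08  ] feeder 0.20062480924589424 0.005939860897530541
[ 0.2589 -0.6232  0.4039]
```

Emit:
{"method": "arm_command", "body": {
  "commands": [
    [-0.5,0.55,0,0.2,0,0,0],
    [-1,1.1,0,0,0,0.4,0],
    [-1.5,1.7,0,0,0,0.7,0],
    [-2,2.3,0,0,0,1,0],
    [-2.5,2.9,0,0,0,1.3,0],
    [-3,3.4,0,0,0,1.6,0],
    [-3.5,4,0,0,0,1.9,0],
    [-4,4.6,0,0,0,2.2,0],
    [-4.5,5.2,0,0,0,2.5,0],
    [-5,5.7,0.1,0,0,2.8,0],
    [-5.5,6.3,0.2,0,0,3.1,0],
    [-6,6.9,0.3,0,0,3.4,0],
    [-6.5,7.4,0.4,0,0,3.7,0],
    [-7,8,0.5,0,0,4,0],
    [-7.5,8.6,0.6,0,0,4.3,0],
    [-8.1,9.2,0.7,0,0,4.5,0],
    [-8.7,9.8,0.8,0,0,4.52,0],
    [-9.3,10.5,0.88,0,0,4.52,0],
    [-9.88,11.23,0.88,0,0,4.52,0],
    [-9.88,11.23,0.88,0,0,4.52,0]
  ],
  "force": 20
}}

```text
time_s: 2.1
ee_pos: [0.5011, 0.0889, 0.3602]
ee_rot: [-0.002, 1.0, -0.0, 0.0]
force: [-0.2, -0.3, 0.2]
opening: -0.001
```

```bash
python3 - <<'E'
from h import *
import cv2
s=observe(); print(s['ee_pos'],s['ee_rot'],s['force'],s['qpos'],s['time_s'])
w=snapshot('wrist'); cv2.imwrite('pics/w1.png',w[:,:,::-1])
a=snapshot('side'); cv2.imwrite('pics/s1.png',a[:,:,::-1])
E
```

```text
[0.50106262 0.08890495 0.36015878] [-1.57744069e-03  9.99998753e-01 -6.25957798e-05  3.74747341e-05] [-0.15097956 -0.25854634  0.21548058] [ 5.62113840e-01  1.20475098e-01 -4.13638244e-01  1.69485266e-04
 -1.03668607e+00 -2.12984156e+00] 2.1
```

View pics/w1.png

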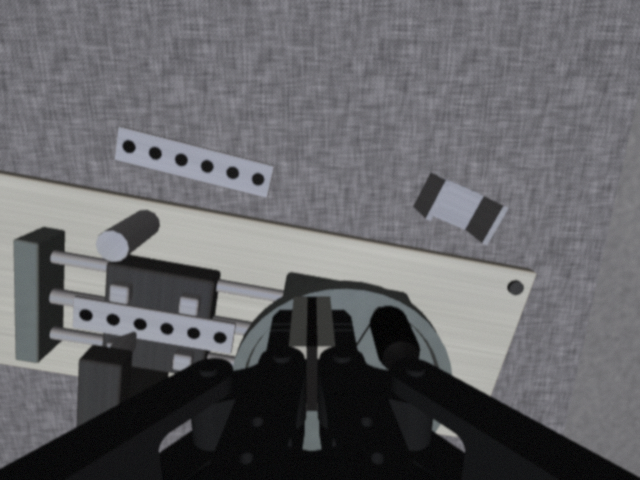

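View pics/s1.png

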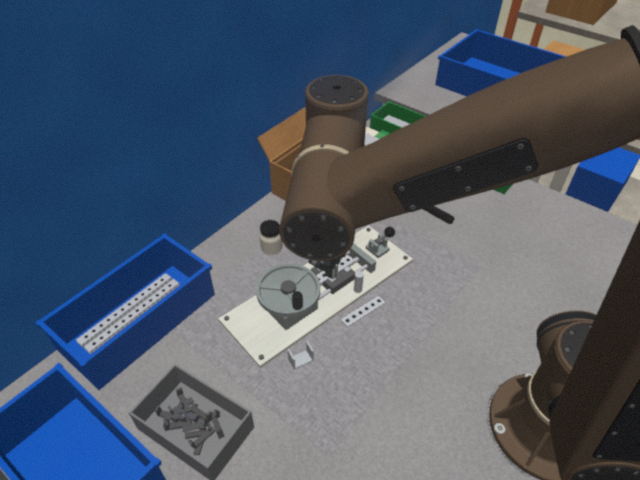

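The wrist view shows the shut fingertips at about (290-335, 297-345), the handle at (395,335) on the wheel, and the loose parts where they were. I'll work out the size and height of the tip by projection.

```bash
python3 - <<'E'
from h import *
import cv2
a=cv2.imread("pics/w1.png")[270:400,230:430]
cv2.imwrite("pics/w1c.png",cv2.resize(a,None,fx=4,fy=4,interpolation=cv2.INTER_CUBIC))
s=observe()
e=s['ee_pos']
for L in (.155,.173,.186):
  for dx,dy in ((-.011,-.0145),(-.011,.0145),(.011,-.0145),(.011,.0145)):
    print(L,dx,dy,(proj('wrist',e+[dx,dy,-L])-[230,270])*4)
E
```

```text
0.155 -0.011 -0.0145 [136.6553547  179.38286974]
0.155 -0.011 0.0145 [492.62276193 179.68990249]
0.155 0.011 -0.0145 [144.96611356 412.29756398]
0.155 0.011 0.0145 [484.93054818 412.59553059]
0.173 -0.011 -0.0145 [157.85411663  87.93752247]
0.173 -0.011 0.0145 [474.09063685  88.20855575]
0.173 0.011 -0.0145 [164.42361112 299.57000414]
0.173 0.011 0.0145 [467.96641176 299.83400114]
0.186 -0.011 -0.0145 [170.44090473  33.64174744]
0.186 -0.011 0.0145 [463.08720899  33.89161176]
0.186 0.011 -0.0145 [176.06965366 232.09832886]
0.186 0.011 0.0145 [457.81277481 232.34222885]
```

View pics/w1c.png

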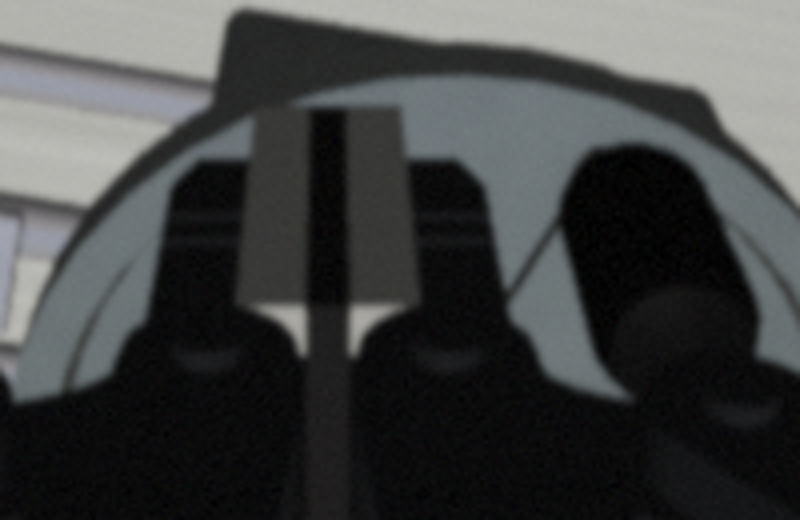

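```bash
cat > path.py <<'E'
from h import *
W=np.array([.606,.1088]); r=.060; A,B=.011,.014
def rho(t):  # rounded rect (half A in x, B in y, rounding 12mm) along t
    f=lambda s: np.linalg.norm(np.maximum(np.abs(s*t)-[A,B],0))-.012
    from scipy.optimize import brentq
    return brentq(f,.005,.08)
def P(phi,gap=0):
    phi=np.radians(phi); t=np.array([np.sin(phi),-np.cos(phi)])
    return W+r*np.array([np.cos(phi),np.sin(phi)])-(rho(t)+gap)*t
E
python3 - <<'E'
from path import *
s=observe(); e=s['ee_pos']; print(e,s['ee_rot'],s['joint_vel'])
p=P(154.3,.010); print('pre',p,'contact',P(154.3)); 
print('units',-(p[0]-e[0])/.05,(p[1]-e[1])/.05,(e[2]-.273)/.05)
E
```

```text
[0.49963424 0.08570333 0.36003973] [-6.84504839e-04  9.99999473e-01 -3.20715670e-04 -6.94649809e-04] [-0.03341037 -0.02064896 -0.01789384 -0.00013334 -0.00302288  0.00367958]
pre [0.5351293  0.09989909] contact [0.53946589 0.10890986]
units -0.7099011383052267 0.2839152407887449 1.7407945255832935
```

Emit:
{"method": "arm_command", "body": {
  "commands": [
    [-0.2,0.1,0.1,0,0,0,0],
    [-0.5,0.2,0.2,0,0,0,0],
    [-0.71,0.3,0.4,0,0,0,0],
    [-0.71,0.3,0.7,0,0,0,0],
    [-0.71,0.3,1.0,0,0,0,0],
    [-0.71,0.3,1.3,0,0,0,0],
    [-0.71,0.3,1.5,0,0,0,0],
    [-0.71,0.3,1.65,0,0,0,0],
    [-0.71,0.3,1.74,0,0,0,0],
    [-0.71,0.3,1.74,0,0,0,0],
    [-0.71,0.3,1.74,0,0,0,0]
  ]
}}

```text
time_s: 3.3
ee_pos: [0.5354, 0.0998, 0.2741]
ee_rot: [0.0, 1.0, 0.0, 0.0]
force: [-0.0, 0.7, -0.0]
opening: 0.001
```

```bash
python3 - <<'E'
from path import *
import cv2
s=observe(); e=s['ee_pos']; print(e,s['ee_rot'],s['force'],s['time_s'])
w=snapshot('wrist'); cv2.imwrite('pics/w2.png',w[:,:,::-1])
a=snapshot('side')[215:370,210:420]; cv2.imwrite('pics/s2.png',cv2.resize(a,None,fx=3.5,fy=3.5)[:,:,::-1])
# path units relative to the commanded pose ~ pre
c=P(154.3,.010)
for i,ph in enumerate(np.r_[154.3,np.arange(150,-206,-5)]):
    p=P(ph); print(ph,np.round([-(p[0]-c[0])/.05,(p[1]-c[1])/.05],2), end='; ')
E
```

```text
[0.53541222 0.09976967 0.2740933 ] [2.96737035e-04 9.99999911e-01 1.07197521e-04 2.81457390e-04] [-0.02909737  0.70954804 -0.04371159] 3.3
154.3 [-0.09  0.18]; 150.0 [-0.08  0.27]; 145.0 [-0.09  0.38]; 140.0 [-0.12  0.49]; 135.0 [-0.15  0.61]; 130.0 [-0.2   0.73]; 125.0 [-0.27  0.84]; 120.0 [-0.36  0.95]; 115.0 [-0.45  1.05]; 110.0 [-0.55  1.14]; 105.0 [-0.65  1.21]; 100.0 [-0.75  1.28]; 95.0 [-0.85  1.33]; 90.0 [-0.96  1.38]; 85.0 [-1.06  1.41]; 80.0 [-1.17  1.44]; 75.0 [-1.27  1.46]; 70.0 [-1.37  1.47]; 65.0 [-1.46  1.48]; 60.0 [-1.56  1.48]; 55.0 [-1.65  1.48]; 50.0 [-1.75  1.47]; 45.0 [-1.85  1.44]; 40.0 [-1.95  1.41]; 35.0 [-2.06  1.35]; 30.0 [-2.16  1.29]; 25.0 [-2.26  1.2 ]; 20.0 [-2.36  1.11]; 15.0 [-2.44  1.01]; 10.0 [-2.51  0.91]; 5.0 [-2.57  0.8 ]; 0.0 [-2.62  0.7 ]; -5.0 [-2.66  0.59]; -10.0 [-2.69  0.49]; -15.0 [-2.72  0.39]; -20.0 [-2.73  0.29]; -25.0 [-2.75  0.19]; -30.0 [-2.75  0.09]; -35.0 [-2.74 -0.02]; -40.0 [-2.72 -0.14]; -45.0 [-2.68 -0.25]; -50.0 [-2.63 -0.37]; -55.0 [-2.56 -0.49]; -60.0 [-2.48 -0.6 ]; -65.0 [-2.38 -0.7 ]; -70.0 [-2.29 -0.78]; -75.0 [-2.19 -0.86]; -80.0 [-2.09 -0.92]; -85.0 [-1.98 -0.98]; -90.0 [-1.88 -1.02]; -95.0 [-1.77 -1.06]; -100.0 [-1.67 -1.08]; -105.0 [-1.57 -1.1 ]; -110.0 [-1.47 -1.12]; -115.0 [-1.37 -1.12]; -120.0 [-1.28 -1.13]; -125.0 [-1.19 -1.12]; -130.0 [-1.09 -1.11]; -135.0 [-0.99 -1.09]; -140.0 [-0.88 -1.05]; -145.0 [-0.78 -1.  ]; -150.0 [-0.67 -0.93]; -155.0 [-0.57 -0.85]; -160.0 [-0.48 -0.75]; -165.0 [-0.4  -0.65]; -170.0 [-0.33 -0.55]; -175.0 [-0.27 -0.45]; -180.0 [-0.22 -0.34]; -185.0 [-0.18 -0.24]; -190.0 [-0.14 -0.13]; -195.0 [-0.12 -0.03]; -200.0 [-0.1   0.07]; -205.0 [-0.09  0.17];
```

View pics/w2.png

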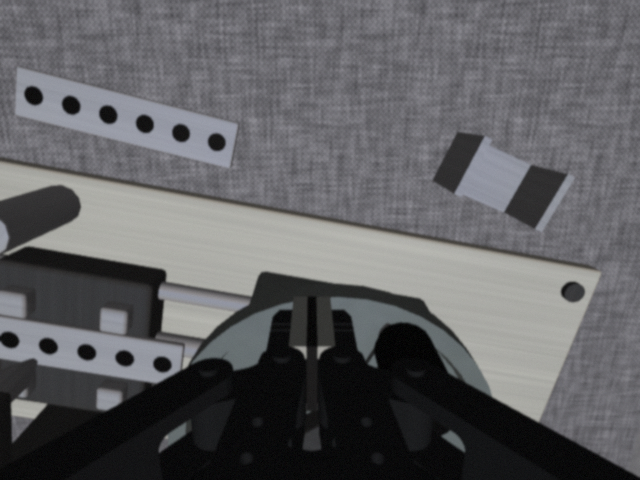

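View pics/s2.png

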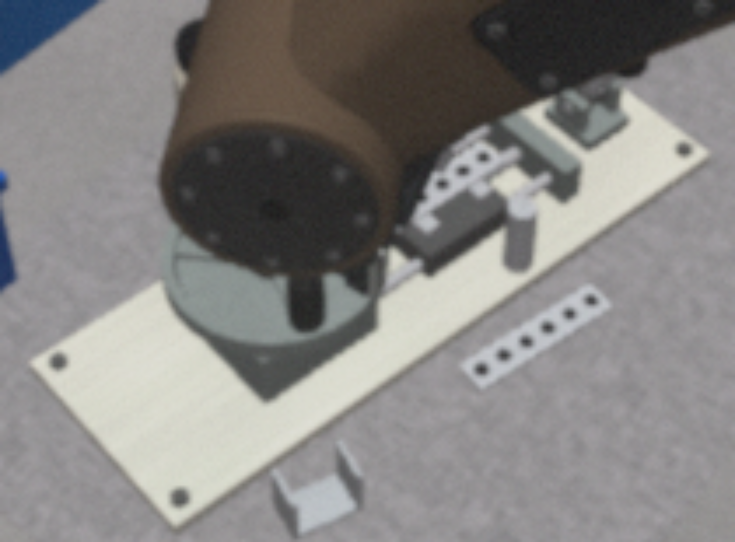

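Emit:
{"method": "arm_command", "body": {
  "commands": [
    [-0.04,0.07,0,0,0,0,0],
    [-0.07,0.13,0,0,0,0,0],
    [-0.09,0.18,0,0,0,0,0],
    [-0.08,0.27,0,0,0,0,0],
    [-0.09,0.38,0,0,0,0,0],
    [-0.12,0.49,0,0,0,0,0],
    [-0.15,0.61,0,0,0,0,0],
    [-0.2,0.73,0,0,0,0,0],
    [-0.27,0.84,0,0,0,0,0],
    [-0.36,0.95,0,0,0,0,0]
  ]
}}

```text
time_s: 4.4
ee_pos: [0.5534, 0.1476, 0.2735]
ee_rot: [0.0, 1.0, -0.0, -0.0]
force: [-0.9, -3.2, -0.4]
opening: 0.004
```

```bash
python3 - <<'E'
from path import *
import cv2
s=observe(); e=s['ee_pos']; print(e,s['ee_rot'],s['force'],s['time_s'])
w=snapshot('wrist'); cv2.imwrite('pics/w3.png',w[:,:,::-1])
a=snapshot('top')[195:320,185:410]; cv2.imwrite('pics/t3.png',cv2.resize(a,None,fx=3.5,fy=3.5)[:,:,::-1])
E
```

```text
[0.55335586 0.14759294 0.27350018] [ 3.16973718e-04  9.99999870e-01 -1.88790369e-04 -3.51327083e-04] [-0.87485038 -3.20715659 -0.4486079 ] 4.4
```

View pics/w3.png

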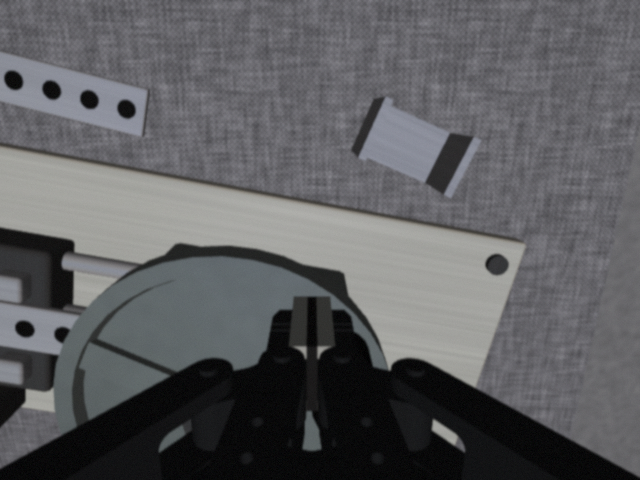

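View pics/t3.png

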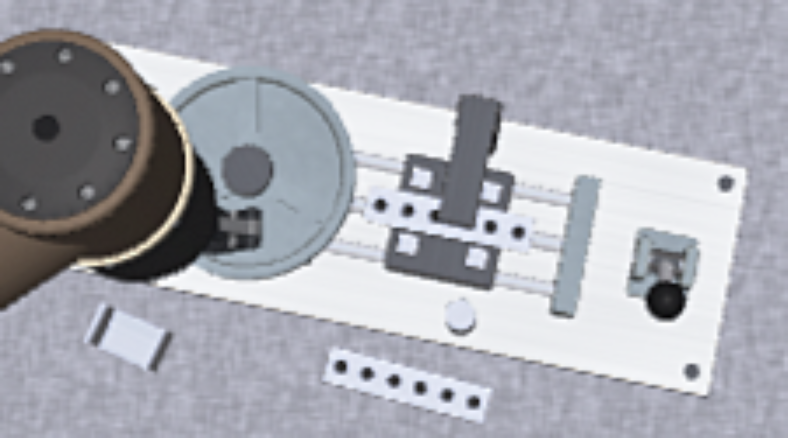

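The wheel has turned about 33°: the right-hand spoke moved from (340,180) to (300,210). Contact force is about 3 N, as expected, so I'll keep going round.

Emit:
{"method": "arm_command", "body": {
  "commands": [
    [-0.09,0.1,0,0,0,0,0],
    [-0.19,0.19,0,0,0,0,0],
    [-0.29,0.26,0,0,0,0,0],
    [-0.39,0.33,0,0,0,0,0],
    [-0.49,0.38,0,0,0,0,0],
    [-0.6,0.43,0,0,0,0,0],
    [-0.7,0.46,0,0,0,0,0],
    [-0.81,0.49,0,0,0,0,0],
    [-0.91,0.51,0,0,0,0,0],
    [-1.01,0.52,0,0,0,0,0],
    [-1.1,0.53,0,0,0,0,0],
    [-1.2,0.53,0,0,0,0,0],
    [-1.29,0.53,0,0,0,0,0],
    [-1.39,0.52,0,0,0,0,0],
    [-1.49,0.49,0,0,0,0,0],
    [-1.59,0.46,0,0,0,0,0],
    [-1.7,0.4,0,0,0,0,0],
    [-1.8,0.34,0,0,0,0,0],
    [-1.9,0.25,0,0,0,0,0],
    [-2.0,0.16,0,0,0,0,0]
  ]
}}

```text
time_s: 6.5
ee_pos: [0.6539, 0.1553, 0.2738]
ee_rot: [0.0, 1.0, 0.0, 0.0]
force: [-2.8, 3.0, 0.3]
opening: -0.0
```

```bash
python3 - <<'E'
from path import *
import cv2
s=observe(); e=s['ee_pos']; print(e,P(20),s['ee_rot'],s['force'],s['time_s'])
a=snapshot('side')[215:370,210:420]; cv2.imwrite('pics/s4.png',cv2.resize(a,None,fx=3.5,fy=3.5)[:,:,::-1])
a=snapshot('top')[195:320,185:410]; cv2.imwrite('pics/t4.png',cv2.resize(a,None,fx=3.5,fy=3.5)[:,:,::-1])
E
```

```text
[0.65390568 0.15527862 0.27381276] [0.65291833 0.15532121] [1.72520303e-04 9.99999790e-01 3.91446682e-04 4.86504816e-04] [-2.77297049  3.02427784  0.25610439] 6.5
```

View pics/s4.png

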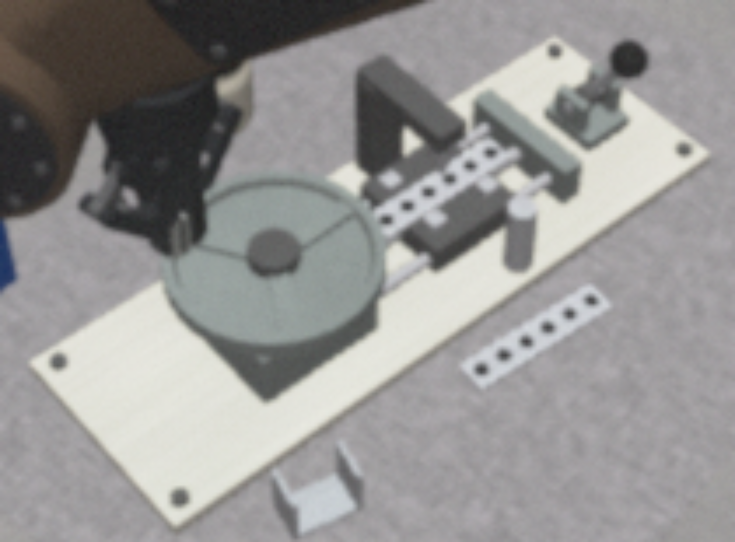

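View pics/t4.png

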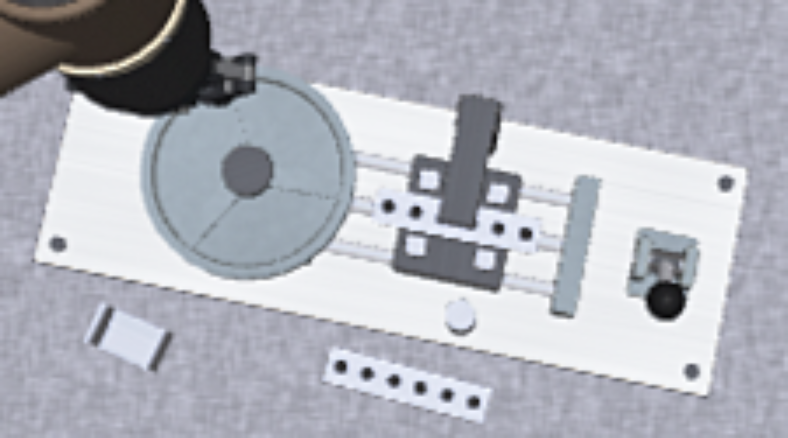

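```bash
python3 - <<'E'
from path import *
def show(X,n):
    print(n,'top',(proj('top',X)-[185,195])*3.5,'side',(proj('side',X)-[210,215])*3.5)
e=observe()['ee_pos']
show(e-[0,0,.173],'tip')
for ph in (60,40,20,0): show(np.array([W[0]+.06*np.cos(np.radians(ph)),W[1]+.06*np.sin(np.radians(ph)),.132]),ph)
E
```

```text
tip top [180.18576937  98.40314686] side [168.5673667  246.58872214]
60 top [163.68269948 116.37015345] side [179.66759038 235.12898655]
40 top [184.34987815  93.39626964] side [175.80999834 210.90450999]
20 top [211.51945001  78.58793927] side [183.13053711 187.11012814]
0 top [241.95819052  73.66106031] side [200.39346772 166.51163636]
```

The strip's first hole has moved from column 378 to 388, about 0.37 turn. That matches the planned 134°, so I'll continue.

Emit:
{"method": "arm_command", "body": {
  "commands": [
    [-0.08,-0.1,0,0,0,0,0],
    [-0.15,-0.2,0,0,0,0,0],
    [-0.21,-0.31,0,0,0,0,0],
    [-0.26,-0.41,0,0,0,0,0],
    [-0.3,-0.52,0,0,0,0,0],
    [-0.33,-0.62,0,0,0,0,0],
    [-0.36,-0.72,0,0,0,0,0],
    [-0.37,-0.82,0,0,0,0,0],
    [-0.39,-0.92,0,0,0,0,0],
    [-0.39,-1.02,0,0,0,0,0],
    [-0.38,-1.13,0,0,0,0,0],
    [-0.36,-1.25,0,0,0,0,0],
    [-0.32,-1.36,0,0,0,0,0],
    [-0.27,-1.48,0,0,0,0,0],
    [-0.2,-1.6,0,0,0,0,0],
    [-0.12,-1.71,0,0,0,0,0],
    [-0.02,-1.81,0,0,0,0,0],
    [0.07,-1.89,0,0,0,0,0],
    [0.17,-1.97,0,0,0,0,0],
    [0.27,-2.03,0,0,0,0,0]
  ]
}}

```text
time_s: 8.6
ee_pos: [0.6394, 0.0532, 0.2738]
ee_rot: [0.0, 1.0, -0.0, 0.0]
force: [3.6, 2.7, 0.1]
opening: 0.0
```

```bash
python3 - <<'E'
from path import *
import cv2
s=observe(); e=s['ee_pos']; print(e,P(-80),s['ee_rot'],s['force'],s['time_s'])
a=snapshot('top')[195:320,185:410]; cv2.imwrite('pics/t5.png',cv2.resize(a,None,fx=3.5,fy=3.5)[:,:,::-1])
E
```

```text
[0.63938865 0.05321124 0.2738319 ] [0.63941889 0.05376706] [ 3.35111939e-04  9.99999921e-01 -5.18736973e-05  2.09381455e-04] [3.62756231 2.74640792 0.12931955] 8.6
```

View pics/t5.png

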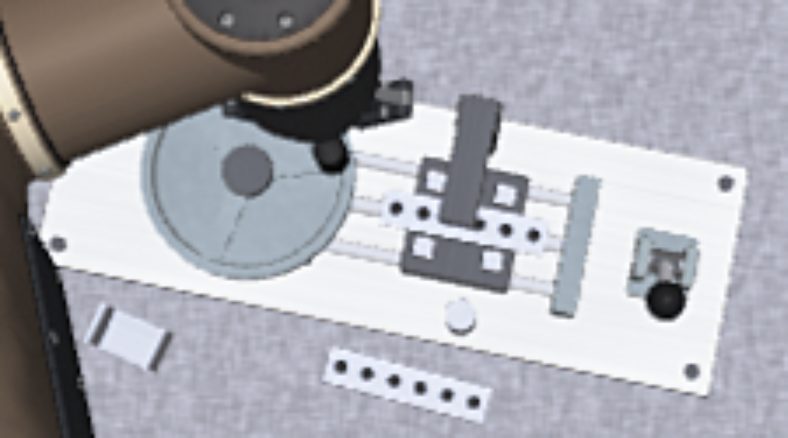

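The handle top shows at (331,153). I'll check its angle.

```bash
python3 - <<'E'
from path import *
h=T(331,153,.132); print(h, np.linalg.norm(h[:2]-W), np.degrees(np.arctan2(h[1]-W[1],h[0]-W[0])))
E
```

```text
[0.61287209 0.04807278 0.132     ] 0.061114812777967924 -83.54369290018543
```

Emit:
{"method": "arm_command", "body": {
  "commands": [
    [0.11,-0.06,0,0,0,0,0],
    [0.21,-0.1,0,0,0,0,0],
    [0.32,-0.14,0,0,0,0,0],
    [0.42,-0.16,0,0,0,0,0],
    [0.52,-0.18,0,0,0,0,0],
    [0.62,-0.2,0,0,0,0,0],
    [0.72,-0.2,0,0,0,0,0],
    [0.81,-0.21,0,0,0,0,0],
    [0.9,-0.2,0,0,0,0,0],
    [1.0,-0.19,0,0,0,0,0],
    [1.1,-0.17,0,0,0,0,0],
    [1.21,-0.13,0,0,0,0,0],
    [1.31,-0.08,0,0,0,0,0],
    [1.42,-0.01,0,0,0,0,0],
    [1.52,0.07,0,0,0,0,0],
    [1.61,0.17,0,0,0,0,0],
    [1.69,0.27,0,0,0,0,0],
    [1.76,0.37,0,0,0,0,0],
    [1.82,0.47,0,0,0,0,0],
    [1.87,0.58,0,0,0,0,0]
  ]
}}

```text
time_s: 10.65
ee_pos: [0.5458, 0.0831, 0.2736]
ee_rot: [0.0, 1.0, -0.0, -0.0]
force: [1.9, -3.5, -0.5]
opening: 0.003
```

```bash
python3 - <<'E'
from path import *
import cv2
s=observe(); e=s['ee_pos']; print(e,P(-180),s['ee_rot'],s['force'],s['time_s'])
a=snapshot('top')[195:320,185:410]; cv2.imwrite('pics/t6.png',cv2.resize(a,None,fx=3.5,fy=3.5)[:,:,::-1])
a=snapshot('side')[215:370,210:420]; cv2.imwrite('pics/s6.png',cv2.resize(a,None,fx=3.5,fy=3.5)[:,:,::-1])
E
```

```text
[0.54583852 0.08306996 0.27360807] [0.546  0.0828] [ 3.20171249e-04  9.99999919e-01 -1.21486804e-04 -2.13687331e-04] [ 1.90515263 -3.52930917 -0.49816156] 10.65
```

View pics/t6.png

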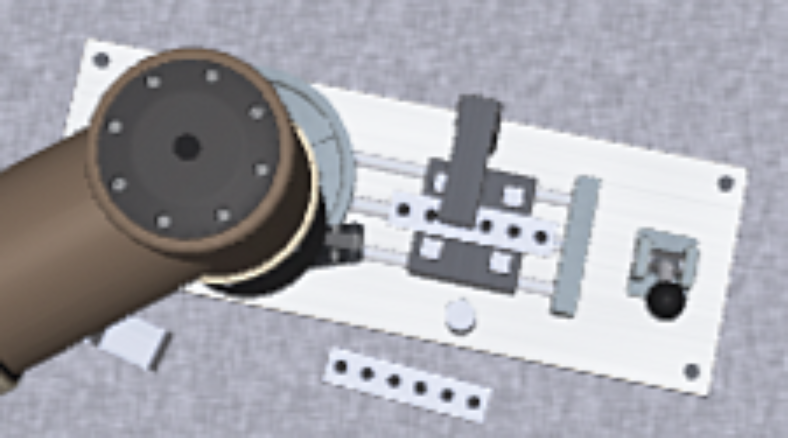

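View pics/s6.png

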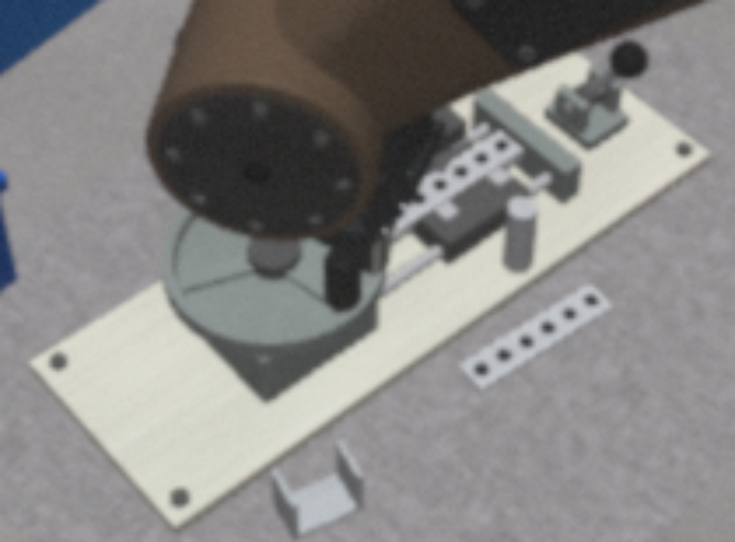

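Last stretch, taken slowly and stopping a little short of the start angle so I can look.

Emit:
{"method": "arm_command", "body": {
  "commands": [
    [0.025,0.06,0,0,0,0,0],
    [0.04,0.1,0,0,0,0,0],
    [0.06,0.16,0,0,0,0,0],
    [0.08,0.21,0,0,0,0,0],
    [0.09,0.26,0,0,0,0,0],
    [0.1,0.31,0,0,0,0,0],
    [0.11,0.36,0,0,0,0,0],
    [0.12,0.4,0,0,0,0,0],
    [0.125,0.43,0,0,0,0,0],
    [0.13,0.45,0,0,0,0,0],
    [0.13,0.45,0,0,0,0,0]
  ]
}}

```text
time_s: 11.85
ee_pos: [0.5394, 0.1053, 0.2735]
ee_rot: [0.0, 1.0, -0.0, -0.0]
force: [-0.1, -2.6, 0.0]
opening: -0.007
```

```bash
python3 - <<'E'
from path import *
import cv2
s=observe(); e=s['ee_pos']; print(e,P(-202),s['force'],s['time_s'])
a=snapshot('side')[215:370,210:420]; cv2.imwrite('pics/s7.png',cv2.resize(a,None,fx=3.5,fy=3.5)[:,:,::-1])
a=snapshot('top')[195:320,185:410]; cv2.imwrite('pics/t7.png',cv2.resize(a,None,fx=3.5,fy=3.5)[:,:,::-1])
for ph in range(-190,-215,-4): 
    X=np.r_[W+.06*np.array([np.cos(np.radians(ph)),np.sin(np.radians(ph))]),.100]
    print(ph,(proj('side',X)-[210,215])*3.5)
E
```

```text
[0.53941619 0.10532187 0.27350813] [0.53986429 0.1052764 ] [-0.11352526 -2.64053307  0.04665098] 11.85
-190 [329.2703617  295.68236675]
-194 [324.12960797 298.92300546]
-198 [318.70513127 301.88576428]
-202 [313.02447284 304.55372703]
-206 [307.11687205 306.91154172]
-210 [301.01309406 308.94554558]
-214 [294.74524061 310.6438784 ]
```

View pics/s7.png

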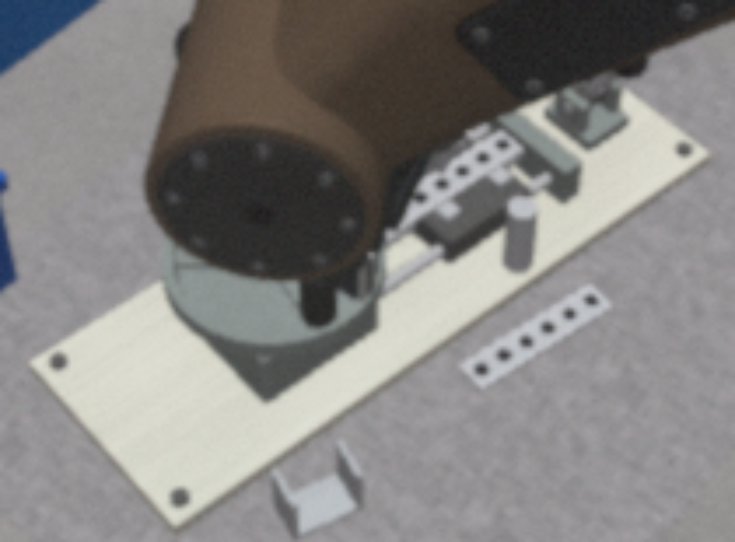

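View pics/t7.png

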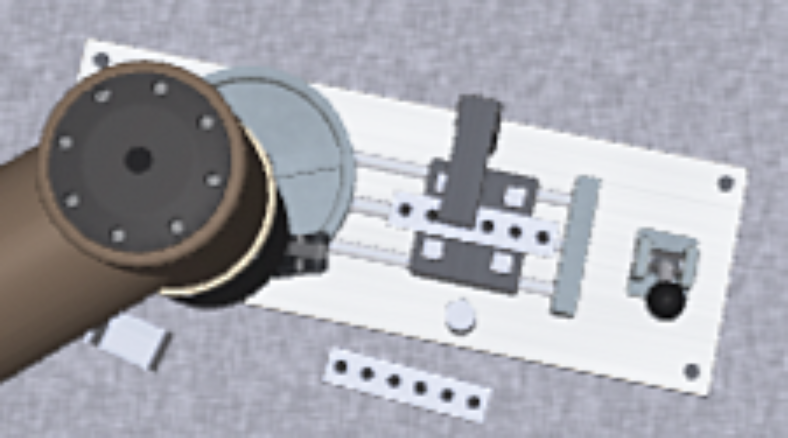

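In the side view the handle's bottom is centred at column 318, against about 307 at the start. I'll measure the offset with a profile.

```bash
cat > hc.py <<'E'
import cv2,sys
for f in sys.argv[1:]:
    g=cv2.cvtColor(cv2.imread(f),cv2.COLOR_BGR2GRAY)
    if g.shape[1]==640: g=cv2.resize(g[215:370,210:420],None,fx=3.5,fy=3.5)
    for r in (300,306,312):
        row=g[r,275:348]; i=(row<55).nonzero()[0]; print(f,r,i.min()+275,i.max()+275,end=' | ')
    c=g[295:345,300:312].mean(1); print('bottom',295+(c<70).nonzero()[0].max())
E
python3 hc.py pics/side0.png pics/s7.png
```

```text
pics/side0.png 300 291 320 | pics/side0.png 306 291 320 | pics/side0.png 312 292 320 | bottom 330
pics/s7.png 300 303 333 | pics/s7.png 306 303 333 | pics/s7.png 312 305 332 | bottom 318
```

It is 12.5 px short, about 8° (roughly 8 mm). I'll push on by 8 mm.

Emit:
{"method": "arm_command", "body": {
  "commands": [
    [0,0.03,0,0,0,0,0],
    [0,0.06,0,0,0,0,0],
    [0,0.09,0,0,0,0,0],
    [0,0.12,0,0,0,0,0],
    [0,0.14,0,0,0,0,0],
    [0,0.16,0,0,0,0,0],
    [0,0.16,0,0,0,0,0],
    [0,0.16,0,0,0,0,0]
  ]
}}

```text
time_s: 12.75
ee_pos: [0.5397, 0.1134, 0.2737]
ee_rot: [0.0, 1.0, 0.0, 0.0]
force: [-0.9, -1.6, 0.1]
opening: 0.003
```

```bash
python3 - <<'E'
from path import *
import cv2
s=observe(); e=s['ee_pos']; print(e,s['force'],s['time_s'])
a=snapshot('side'); cv2.imwrite('pics/s8.png',a[:,:,::-1])
E
python3 hc.py pics/side0.png pics/s8.png
```

```text
[0.53973463 0.11336341 0.27372005] [-0.85995286 -1.58785785  0.06470766] 12.75
pics/side0.png 300 291 320 | pics/side0.png 306 291 320 | pics/side0.png 312 292 320 | bottom 330
pics/s8.png 300 293 344 | pics/s8.png 306 292 323 | pics/s8.png 312 294 323 | bottom 328
```

The handle is now within about 1.5 px (about 1°) of its start. I'll back off away from it, raise the tool and look.

Emit:
{"method": "arm_command", "body": {
  "commands": [
    [0.05,-0.1,0,0,0,0,0],
    [0.1,-0.2,0,0,0,0,0],
    [0.15,-0.3,0,0,0,0,0],
    [0.15,-0.3,-0.3,0,0,0,0],
    [0.2,-0.4,-0.7,0,0,0,0],
    [0.3,-0.6,-1.2,0,0,0,0],
    [0.4,-1.0,-1.6,0,0,0,0],
    [0.6,-1.6,-1.6,0,0,0,0],
    [0.8,-2.2,-1.6,0,0,0.5,0],
    [0.9,-2.9,-1.6,0,0,1,0],
    [1.0,-3.6,-1.6,0,0,1.5,0],
    [1.1,-4.2,-1.6,0,0,2,0],
    [1.15,-4.8,-1.6,0,0,2.14,0],
    [1.2,-5.3,-1.6,0,0,2.14,0],
    [1.23,-5.6,-1.6,0,0,2.14,0],
    [1.23,-5.71,-1.6,0,0,2.14,0],
    [1.23,-5.71,-1.6,0,0,2.14,0],
    [1.23,-5.71,-1.6,0,0,2.14,0]
  ]
}}

```text
time_s: 14.6
ee_pos: [0.478, -0.1719, 0.3538]
ee_rot: [0.094, 0.996, 0.0, 0.0]
force: [0.2, -0.5, 0.8]
opening: 0.002
```

```bash
python3 - <<'E'
from path import *
import cv2
s=observe(); e=s['ee_pos']; print(e,s['ee_rot'],s['force'],s['time_s'])
a=snapshot('side'); cv2.imwrite('pics/s9.png',a[:,:,::-1])
b=cv2.resize(a[215:370,210:420],None,fx=3.5,fy=3.5); cv2.imwrite('pics/s9c.png',b[:,:,::-1])
a=snapshot('top')[195:320,185:410]; cv2.imwrite('pics/t9.png',cv2.resize(a,None,fx=3.5,fy=3.5)[:,:,::-1])
ex=np.array([.9826,-.1859,0]); ey=np.array([.1859,.9826,0]); d=e-[.5878,.0101,0]; print('feeder',d@ex,d@ey)
E
python3 hc.py pics/side0.png pics/s9.png
```

```text
[ 0.47801191 -0.17193775  0.35375825] [9.36063359e-02 9.95609278e-01 7.41990211e-05 1.17026611e-04] [ 0.23510491 -0.54802839  0.83270652] 14.6
feeder -0.07403696041001145 -0.1992798979588828
pics/side0.png 300 291 320 | pics/side0.png 306 291 320 | pics/side0.png 312 292 320 | bottom 330
pics/s9.png 300 293 323 | pics/s9.png 306 292 323 | pics/s9.png 312 294 322 | bottom 328
```

View pics/s9c.png

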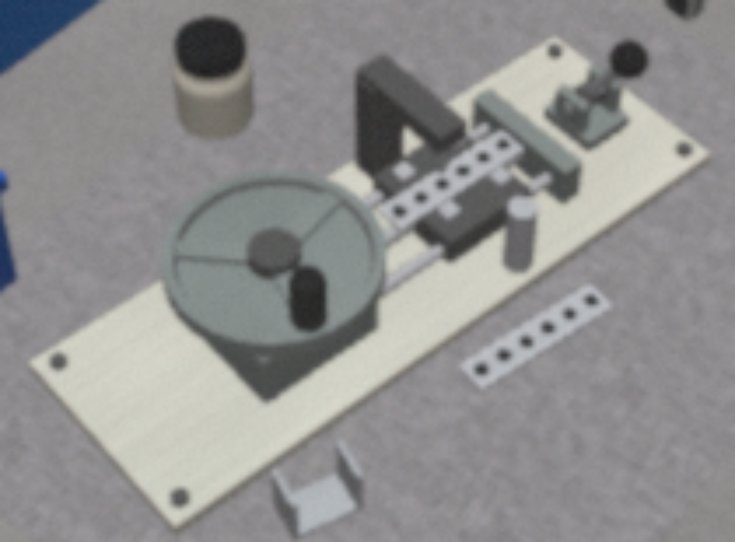

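View pics/t9.png

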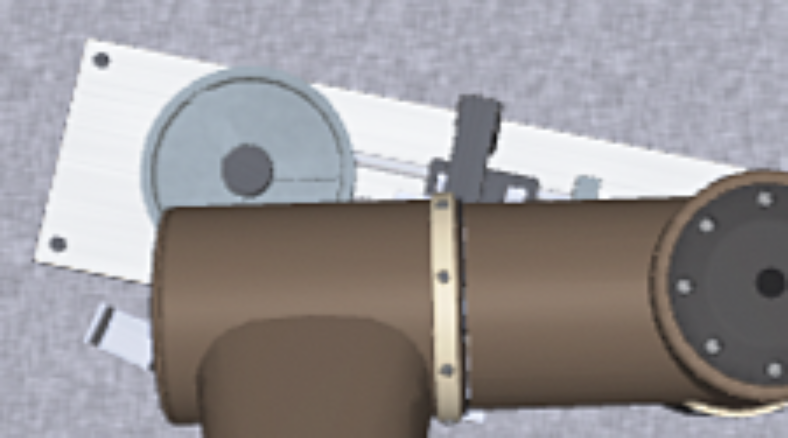

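The handle and spokes coincide with the start to within 2 px, about 1°. The tool is lined up behind the knob, so I'll lower it and push the lever.

Emit:
{"method": "arm_command", "body": {
  "commands": [
    [0,0,0.3,0,0,0,0],
    [0,0,0.7,0,0,0,0],
    [0,0,1.1,0,0,0,0],
    [0,0,1.5,0,0,0,0],
    [0,0,1.75,0,0,0,0],
    [0,0,1.9,0,0,0,0],
    [0,0,1.9,0,0,0,0],
    [-0.1,0,1.9,0,0,0,0],
    [-0.2,0,1.9,0,0,0,0],
    [-0.3,0,1.9,0,0,0,0],
    [-0.4,0,1.9,0,0,0,0],
    [-0.5,0,1.9,0,0,0,0],
    [-0.6,0,1.9,0,0,0,0],
    [-0.7,0,1.9,0,0,0,0],
    [-0.8,0,1.9,0,0,0,0]
  ]
}}

```text
time_s: 16.2
ee_pos: [0.5178, -0.1798, 0.2587]
ee_rot: [0.094, 0.996, -0.0, 0.0]
force: [-2.2, 0.4, 1.9]
opening: 0.001
```

```bash
python3 - <<'E'
from path import *
import cv2
s=observe(); e=s['ee_pos']; print(e,s['ee_rot'],s['force'],s['time_s'])
a=snapshot('side')[190:330,290:450]; b=cv2.resize(a,None,fx=4.5,fy=4,interpolation=cv2.INTER_CUBIC); cv2.imwrite('pics/s10.png',b[:,:,::-1])
ex=np.array([.9826,-.1859,0]); ey=np.array([.1859,.9826,0]); d=e-[.5878,.0101,0]; print('feeder',d@ex,d@ey,'F',s['force']@ex)
E
```

```text
[ 0.51781936 -0.17983689  0.25874452] [ 9.36096503e-02  9.95608973e-01 -1.73676953e-05  7.23159144e-05] [-2.19855191  0.35150481  1.87596327] 16.2
feeder -0.03345371177574007 -0.19964139278662027 F -2.2256418487558847
```

View pics/s10.png

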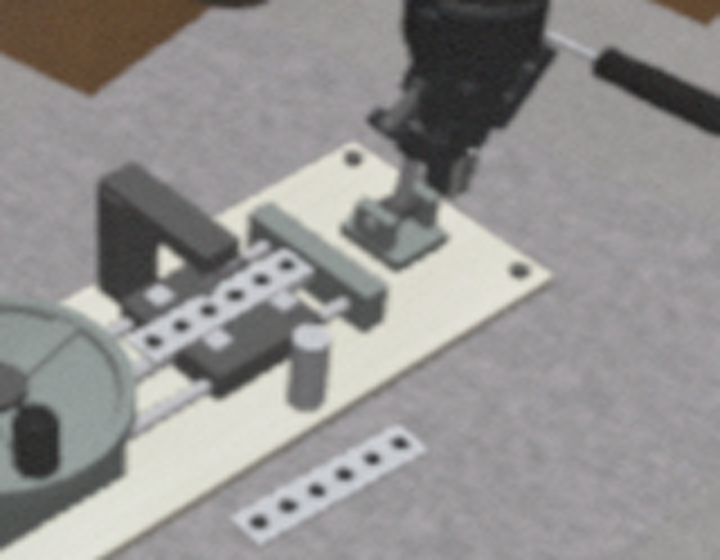

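The lever stands near upright and is being pushed with about 2 N. I'll continue to just short of the stop.

Emit:
{"method": "arm_command", "body": {
  "commands": [
    [-0.1,0,0,0,0,0,0],
    [-0.2,0,0,0,0,0,0],
    [-0.3,0,0,0,0,0,0],
    [-0.4,0,0,0,0,0,0],
    [-0.5,0,0,0,0,0,0],
    [-0.6,0,0,0,0,0,0],
    [-0.66,0,0,0,0,0,0],
    [-0.72,0,0,0,0,0,0],
    [-0.76,0,0,0,0,0,0],
    [-0.78,0,0,0,0,0,0],
    [-0.78,0,0,0,0,0,0]
  ]
}}

```text
time_s: 17.35
ee_pos: [0.5557, -0.187, 0.2586]
ee_rot: [0.094, 0.996, -0.0, -0.0]
force: [-2.4, 0.5, -1.7]
opening: -0.002
```

```bash
python3 - <<'E'
from path import *
import cv2
s=observe(); e=s['ee_pos']; print(e,s['force'],s['time_s'])
a=snapshot('side')[190:330,290:450]; b=cv2.resize(a,None,fx=4.5,fy=4,interpolation=cv2.INTER_CUBIC); cv2.imwrite('pics/s11.png',b[:,:,::-1])
ex=np.array([.9826,-.1859,0]); ey=np.array([.1859,.9826,0]); d=e-[.5878,.0101,0]; print('feeder',d@ex,d@ey,'F',s['force']@ex)
E
```

```text
[ 0.55568727 -0.18699417  0.25860327] [-2.37470446  0.48706853 -1.65264449] 17.35
feeder 0.005085842042876175 -0.19963449074961828 F -2.423930645757204
```

View pics/s11.png

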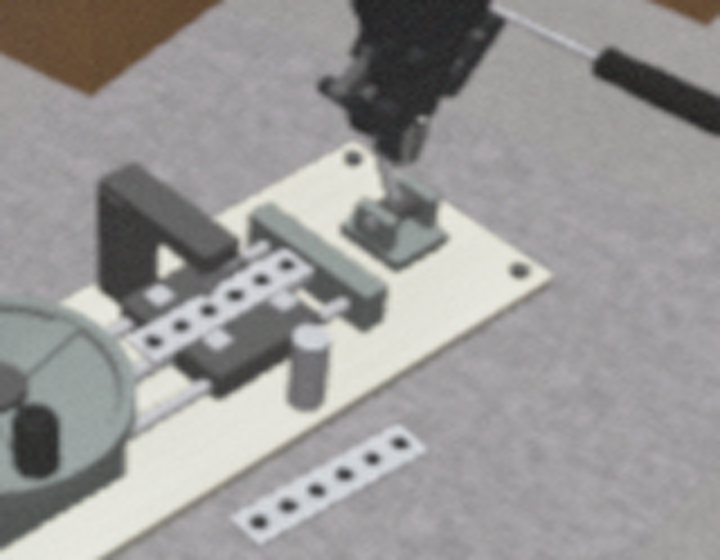

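Emit:
{"method": "arm_command", "body": {
  "commands": [
    [-0.02,0,0,0,0,0,0],
    [-0.04,0,0,0,0,0,0],
    [-0.06,0,0,0,0,0,0],
    [-0.06,0,0,0,0,0,0]
  ]
}}

```text
time_s: 17.8
ee_pos: [0.5587, -0.1876, 0.2587]
ee_rot: [0.094, 0.996, -0.0, 0.0]
force: [-2.8, 0.5, -1.1]
opening: 0.001
```

Emit:
{"method": "arm_command", "body": {
  "commands": [
    [-0.01,0,0,0,0,0,0],
    [-0.02,0,0,0,0,0,0],
    [-0.03,0,0,0,0,0,0],
    [-0.03,0,0,0,0,0,0]
  ]
}}

```text
time_s: 18.2
ee_pos: [0.5601, -0.1878, 0.2587]
ee_rot: [0.094, 0.996, -0.0, 0.0]
force: [-0.1, 1.1, -2.2]
opening: 0.004
```

```bash
python3 - <<'E'
from path import *
import cv2
s=observe(); print(s['force'])
a=snapshot('side')[190:330,290:450]; b=cv2.resize(a,None,fx=4.5,fy=4,interpolation=cv2.INTER_CUBIC); cv2.imwrite('pics/s12.png',b[:,:,::-1])
print(observe()['force'])
E
```

```text
[-0.10461284  1.14196623 -2.1831978 ]
[-2.37712692  1.53506283 -1.48980869]
```

View pics/s12.png

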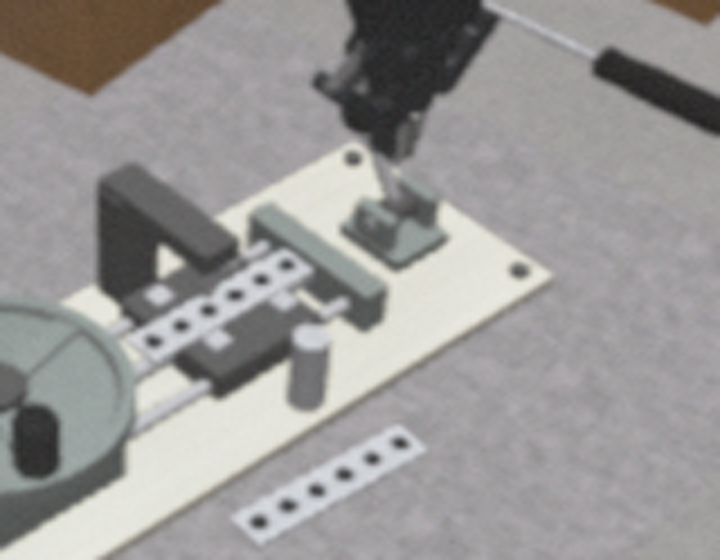

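Knob hidden behind the gripper in this view. I'll advance in small steps until the force rises at the stop.

Emit:
{"method": "arm_command", "body": {
  "commands": [
    [-0.01,0,0,0,0,0,0],
    [-0.02,0,0,0,0,0,0],
    [-0.03,0,0,0,0,0,0],
    [-0.03,0,0,0,0,0,0]
  ]
}}

```text
time_s: 18.65
ee_pos: [0.5608, -0.188, 0.2586]
ee_rot: [0.094, 0.996, 0.0, -0.001]
force: [-6.2, 2.1, 1.7]
opening: -0.001
```

The force has risen to 6.5 N and the tool no longer follows, so the lever is at its stop. I'll back off, lift and look.

Emit:
{"method": "arm_command", "body": {
  "commands": [
    [0.1,0,0,0,0,0,0],
    [0.3,0,0,0,0,0,0],
    [0.6,0,0,0,0,0,0],
    [1,0,0,0,0,0,0],
    [1.4,0,-0.3,0,0,0,0],
    [1.8,-0.4,-0.7,0,0,0,0],
    [2,-1,-1.2,0,0,0,0],
    [2,-1.8,-1.8,0,0,0,0],
    [2,-2.6,-2.2,0,0,0,0],
    [2,-3.2,-2.4,0,0,0,0],
    [2,-3.6,-2.4,0,0,0,0],
    [2,-3.6,-2.4,0,0,0,0],
    [2,-3.6,-2.4,0,0,0,0]
  ]
}}

```text
time_s: 19.95
ee_pos: [0.4294, -0.3463, 0.3788]
ee_rot: [0.094, 0.996, -0.0, 0.0]
force: [-0.4, 0.8, 0.1]
opening: -0.004
```

```bash
python3 - <<'E'
from path import *
import cv2
s=observe(); e=s['ee_pos']; print(e,s['force'],s['time_s'])
a=snapshot('side'); cv2.imwrite('pics/s13.png',a[:,:,::-1])
b=cv2.resize(a[215:370,210:420],None,fx=3.5,fy=3.5,interpolation=cv2.INTER_CUBIC); cv2.imwrite('pics/s13c.png',b[:,:,::-1])
a=snapshot('top'); cv2.imwrite('pics/t13.png',a[:,:,::-1]); cv2.imwrite('pics/t13c.png',cv2.resize(a[195:320,185:410],None,fx=3.5,fy=3.5,interpolation=cv2.INTER_CUBIC)[:,:,::-1])
E
python3 hc.py pics/side0.png pics/s13.png
```

```text
[ 0.42937231 -0.34633505  0.37876407] [-0.43173129  0.825397    0.13072757] 19.95
pics/side0.png 300 291 320 | pics/side0.png 306 291 320 | pics/side0.png 312 292 320 | bottom 330
pics/s13.png 300 293 322 | pics/s13.png 306 292 323 | pics/s13.png 312 295 323 | bottom 328
```

View pics/s13c.png

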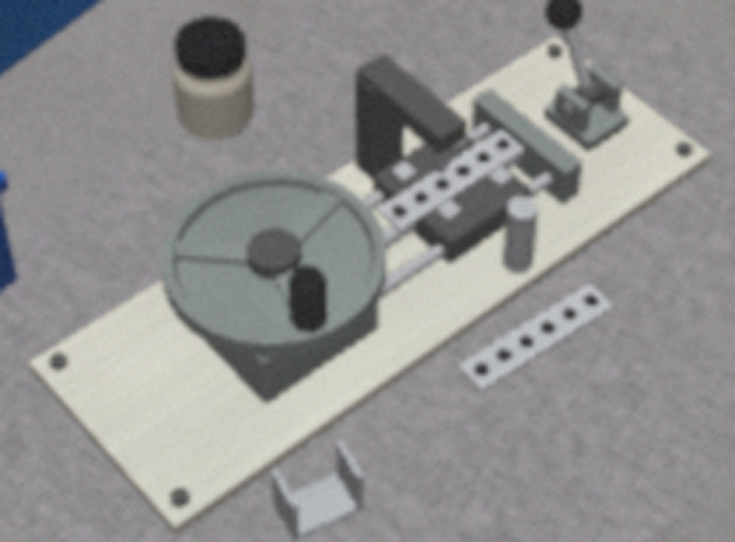

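View pics/t13c.png

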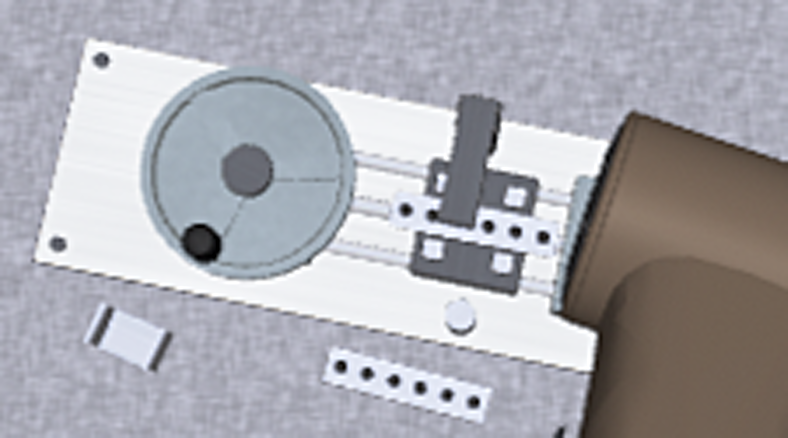

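The handle is back at (202,243), against (201,243) at the start, and the strip has advanced about 28 px (one hole). The knob is now at (564,12) in the side crop, so I'll work out its angle.

```bash
python3 - <<'E'
from path import *
ex=np.array([.9826,-.1859,0]); ey=np.array([.1859,.9826,0]);c=np.array([.5878,.0101,0])
for a in (0,.7,.8,.85,.9,.95,1.0):
    X=c-.2*ey+ex*.07*np.sin(a-.5)+np.array([0,0,.042+.07*np.cos(a-.5)])
    print(a,(proj('side',X)-[210,215])*3.5)
E
```

```text
0 [625.9930673   59.07253231]
0.7 [580.44006525  17.57600784]
0.8 [573.74366905  14.49661774]
0.85 [570.45641885  13.26741249]
0.9 [567.22134111  12.2482636 ]
0.95 [564.04678955  11.44067938]
1.0 [560.94084904  10.84554625]
```

The lever reads 0.95 to 1.0 rad, so it is at its stop. Everything is in place and the arm is clear, so I'm handing in.

```bash
python3 -c "
from rig import *
print(job_done()); s=observe(); print(s['time_s'],s['force'])"
```

```text
the job is handed in; nothing more can be done
None
the job is handed in; nothing more can be done
```

I pushed the hand wheel round one full clockwise turn with the outside of the closed fingers, then pushed the lock lever over to its stop. The job was handed in shortly after 20 s of the 64 s allowed; no verdict is reported.

**Last checks, from pictures taken after the arm had backed off:**
- **Wheel:** the handle is within about 2 px of its start in the side view, roughly 1° or 1–2 mm short. In the top view it is at (202,243) against (201,243) at the start.
- **Strip:** it moved on by about one hole spacing, read by eye from the picture (about 28 px in the enlarged top view).
- **Lock lever:** it reads about 0.95–1.0 rad. The push force rose to 6.5 N and the tool stopped following it, so it is at its stop.
- **Forces:** no reading taken between moves was above about 7 N.
- **Loose things:** the pin, spare strip, bracket and tub look unmoved. I did not re-check the clip bin, screwdriver or carton at the end; the arm's planned path stayed clear of them.

On the last stretch my path stopped the handle about 8° short. I measured this in the side picture and corrected it with an extra 8 mm push. No check failed.

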